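# Third hand for an easel bracket

## Task

Press the black thumb pad of the easel shelf's sprung stop arm down until it clicks and stays down by itself, and let go of it. Then fetch the aluminium hinge bracket, stand it flat on the shelf board with its two screw holes over the pair of short slots, and gently push one long edge of its foot flush against the stop arm, with a steady push of about 12 N. Finish while still gripping the bracket and pushing like this, so that the painter can screw it down, and leave the tin, pot, brush and screwdriver alone.

Things in the scene. Friction and masses are not known exactly. Their poses are not given: they have to be found in the camera images.
- shelf: Plywood easel shelf board fixed flat on the table, 240 (x) x 280 (y) x 12 mm. Origin: centre of its underside, z up; its x axis points away from the robot (turned by some yaw) towards the stop. Near its +y edge two black pivot cheeks, 30 mm high, carry the stop arm. A long dark strap slot near the -x edge is decoration.
- seat (a point): Point on the board's top (12 mm above the table) midway between two short dark slots (30 x 7 mm, along the shelf's y, centred 24 mm either side). The bracket's origin belongs here. Axes as the shelf's. With the arm down, the stop's face is the plane 24 mm to +x of this point, square to the shelf's x, from 2 to 23 mm above the board.
- stop_arm (a joint): Stop arm: brown wooden bar 205 long, 22 thick (shelf x), 21 mm high, running to the shelf's -y from a pivot at (86, 118, 24.5) mm in the shelf's frame, axis along shelf x. Value in rad: 0 = sprung up, free end raised 0.5 rad; 0.5 = fully down, level across the board as a fence. Past about 0.35 rad it snaps over and stays down by itself.
- thumb_pad (a point): Centre of the top of the black thumb pad (40 x 40 x 8 mm) on the stop arm's free end, 200 mm from the pivot along the bar and 18.5 mm above its centre line; turns with the arm. Press it down against a spring of up to about 6 N; when the arm is down it stands 31 mm above the board. A lift of about 4 N would release the arm again.
- bracket: Loose aluminium hinge bracket, 0.1 to 0.22 kg, like an upside-down T: foot 48 (x) x 68 (y) x 10 mm, screw holes 24 mm either side along y; upright middle lug 28 (x) x 20 (y) mm, top 62 mm above the underside. Origin: centre of the underside, z up. Either long edge may meet the stop. Grip the lug across its 20 mm. Friction on the board takes some N of a push.
- paint_tin: Flat yellow watercolour tin, 85 x 190 x 18 mm, loose on the table; origin at the centre of its underside. Leave alone.
- water_pot: White plastic water pot, 84 mm across, 85 mm high, loose; origin at the centre of its underside. Leave alone.
- screwdriver: Black-handled screwdriver lying on the table, about 200 mm long. Leave alone.
- brush: Brush lying on the table, about 200 mm long. Leave alone.

How it is judged (in metres and radians):
On the way, in this order (a step that is already met when the one before it is completed fails the run):
1. the stop arm is down and stays down with the robot off it, the bracket not yet fetched (value of joint stop_arm above 0.47 rad and contact force between each of the arm, the fingers and stop_arm below 0.2 N and distance of bracket from where it was at the start of the episode below 0.03 m), for 0.2 s.
2. the bracket stands on the board by its seat and touches the stop arm (contact force between bracket and stop_arm above 0.5 N and horizontal distance between bracket and seat below 0.03 m), for 0.1 s.
At the end, for the whole second after the job is handed in: Stop arm down (over 0.47 rad), robot off it; bracket upright and its edge parallel to the stop (0.07 rad each), on the board (4 mm), within 12 mm of the seat along the stop and 6 mm across; fingers hold it and press it on the stop arm with 5 to 18 N through the last second (value of joint stop_arm above 0.47 rad and contact force between each of the arm, the fingers and stop_arm below 0.5 N and contact force between bracket and stop_arm between 5 and 18 N and contact force between the fingers and bracket above 1 N and y of bracket in the frame of seat between -0.012 and 0.012 m and x of bracket in the frame of seat between -0.006 and 0.006 m and z of bracket in the frame of seat between -0.004 and 0.004 m and angle between the x axis of bracket and the x axis of shelf, either way round below 0.07 rad and angle between bracket's own z axis and vertical below 0.07 rad and linear speed of bracket below 0.01 m/s); the arm keeps its last pose, push and grip.
It fails at once if the bracket is rammed into the stop arm (over 50 N) (contact force between bracket and stop_arm above 50 N).
It fails at once if the paint tin is disturbed (moved over 3 cm) (distance of paint_tin from where it was at the start of the episode above 0.03 m).
It fails at once if the water pot is disturbed (moved over 3 cm) (distance of water_pot from where it was at the start of the episode above 0.03 m).
It fails at once if the screwdriver is disturbed (moved over 3 cm) (distance of screwdriver from where it was at the start of the episode above 0.03 m).
It fails at once if the brush is disturbed (moved over 3 cm) (distance of brush from where it was at the start of the episode above 0.03 m).
It also fails if it takes over 59 s, if anything falls off the work surface, if the arm or the gripper's body presses on something with over 40 N, if the wrist force passes 120 N, or if a joint passes its speed limit or range.

## Robot

A 6-joint arm with a two-finger parallel gripper is mounted at the origin on the work surface. World frame = base frame: x ahead of the robot, y to its left, z up, the work surface at z = 0. Lengths are in m, angles in degrees, forces in N, time in s.
With the tool pointing down it reaches from about 0.3 to 0.75 m from the base axis. Payload 8.5 kg.
Tool frame: the origin (TCP) lies on the centre line of the jaws, within the pads' length; the fingertips stand 11 mm ahead of it and the grasp point (between the pads) lies 8 mm behind it; z points along the fingers, y is the line along which they close (so a half turn about z gives the same grasp; the last joint's range is limited). The gripper opens to 85 mm and grips with 20 to 120 N. Pads are 22 mm wide; open, the fingers measure 114 mm over their backs; the gripper's body (76 mm by 85 mm) begins 54 mm behind the grasp point. The pads swing forward as they close: fully open they stand 13 mm farther back than shut.
Start: joints at [-12.336, 21.807, 74.336, -0, 83.858, -12.336], TCP at [0.55, 0, 0.242] pointing down, gripper open.
Joint ranges: [-178.18, 178.18], [-50.72, 133.34], [12.68, 142.11], [-81.47, 261.47], [9.98, 163.14], [-165.26, 165.26]. Speed limits (degrees/s): [136.94, 136.94, 180, 180, 180, 180].

## Interface

Orientations are given as a 3x3 rotation matrix whose columns are the frame's x, y, z axes.
In Python, from rig import env, vision, probe_bus gives the robot as it stands (env), with the cameras (vision) and the readings (probe_bus).
- The arm moves only by the shell command python3 nudge.py FILE [FORCE], which reads ROWS from the file FILE. ROWS is a JSON object with one list for each field, all of the same length, 1 to 10, a row being the entries at one place: x, y, z (the shift in shares of the most that a row can go, 1 being 50 mm), turn (a turn about the tool's z in a scale on which 1.0 is 180 degrees), finger_gap (the finger opening in m); each row shifts and turns the commanded pose from where the row before left it, along the tool's axes as they then stand; what a row does not reach is not made up. A row lasts 1/10 s, in which the tool goes at most 0.05 m and 8.59 degrees, less where a joint would pass 70% of its speed; a pose out of reach is approached as far as the arm can. The fingers move at their own pace and stop on an object; FORCE is the grip in N (left out, the last holds). Time passes only in rows, so rows that do not move let the fingers close. It prints the time, the measured TCP pose, the force, the opening and the grip force at its end. Input that does not fit is refused with a message, and nothing moves.
- probe_bus.observe(): the state, without advancing time (a new reading comes with each control period).
- vision.get_image(name): name is "scene" or "side" or "wrist"; returns a dict with "pixels" (420x560x3 uint8, red, green, blue), "K" (3x3 intrinsics, pixels), "extrinsics" (4x4, takes a point from world to camera coordinates). Camera axes: x right, y down, z forward; pixel columns grow to the right and rows downward; lengths in m; the calibration is good to about 2 mm. A picture is of the moment at which its call begins. There is no depth.
- env.close_job(): hands the job in; it is judged then, once.
The state is a dict: "time_s": time; "q": joint angles; "qvel": joint speeds; "joint_efforts": joint torques, N m; "position": TCP position; "tool_rot": TCP orientation; "ft_force": force on the tool from outside, world axes, zero at the start; "wrist_torque": the same for the moment, N m; "grip_width": finger opening in m; "gripper_force": force on a finger pad.
Only numpy, scipy, OpenCV 4.12 (cv2) and the standard library are available. Lean on these libraries where they do the work, as an engineer would, in place of code of your own. Each camera call takes 0.05 s, during which the arm holds its last target. There are 200 camera calls.

## Working session

There is one attempt and no reset: what is moved stays moved. The work goes in short steps, Python scripts to look and compute and a shell command to move; the robot and the scene stay as the last step left them, time stands still between calls to the robot, and variables do not carry over. Pictures are saved under pics/ and viewed, at most 10 in all, crops included, and the job is handed in when it is done.

```bash
ls; mkdir -p pics
python3 - <<'E'
from rig import env, vision, probe_bus
import cv2,numpy as np,pickle
d={}
for n in("scene","side","wrist"):
    im=vision.get_image(n);d[n]=im
    print(n,im["K"].tolist(),np.round(im["extrinsics"],4).tolist())
pickle.dump(d,open("im0.pkl","wb"))
for n in d: cv2.imwrite(f"pics/{n}0.png",d[n]["pixels"][:,:,::-1])
print(probe_bus.observe())
E
```

```text
nudge.py
pics
rig.py
scene [[416.18276026725005, 0.0, 280.08970826247753], [0.0, 416.18276026725005, 200.7258700689355], [0.0, 0.0, 1.0]] [[-0.0992, 0.995, -0.0135, 0.0706], [0.5303, 0.0413, -0.8468, -0.1965], [-0.842, -0.0912, -0.5317, 1.4985], [0.0, 0.0, 0.0, 1.0]]
side [[509.46434578484275, 0.0, 275.5162653851805], [0.0, 509.46434578484275, 208.69413158399632], [0.0, 0.0, 1.0]] [[0.7697, -0.6384, -0.0075, -0.4297], [-0.3219, -0.3779, -0.8681, 0.2717], [0.5514, 0.6705, -0.4964, 1.0258], [0.0, 0.0, 0.0, 1.0]]
wrist [[329.3747178419619, 0.0, 280.09233534912573], [0.0, 329.3747178419619, 208.35820253332903], [0.0, 0.0, 1.0]] [[1.0, -0.0, -0.0004, -0.5489], [0.0001, -0.9509, 0.3094, -0.041], [-0.0004, -0.3094, -0.9509, 0.3798], [0.0, 0.0, 0.0, 1.0]]
{'time_s': 0.15, 'q': array([-1.23351325e+01,  2.18332575e+01,  7.43713173e+01,  8.93090664e-04,
        8.38573019e+01, -1.23362974e+01]), 'qvel': array([ 0.00503819, -0.04499697, -0.15114938, -0.02872661,  0.02330214,
       -0.05978935]), 'joint_efforts': array([ 1.94521621e-03, -4.48624384e+01, -2.31344014e+01, -1.86937300e-04,
        3.77541786e-03, -1.65174959e-05]), 'position': array([5.49801156e-01, 5.12863331e-05, 2.41863339e-01]), 'tool_rot': array([[-1.85254255e-05,  9.99999447e-01, -1.05170876e-03],
       [ 9.99999970e-01,  1.87839973e-05,  2.45849330e-04],
       [ 2.45868950e-04, -1.05170418e-03, -9.99999417e-01]]), 'ft_force': array([ 0.66531309,  0.40735731, -0.41193805]), 'wrist_torque': array([ 0.07428177,  0.03789625, -0.00449951]), 'gripper_force': 0.0, 'grip_width': 0.08567592039116896}
```

View pics/scene0.png

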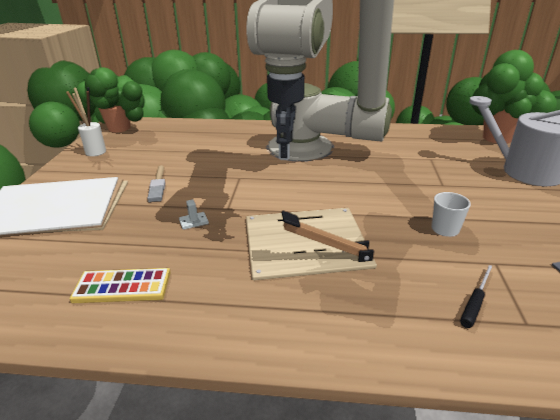

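View pics/side0.png

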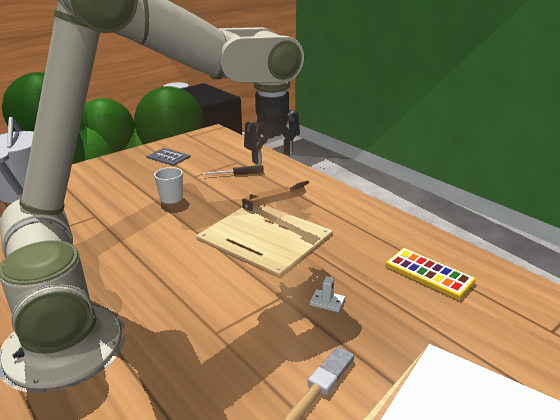

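View pics/wrist0.png

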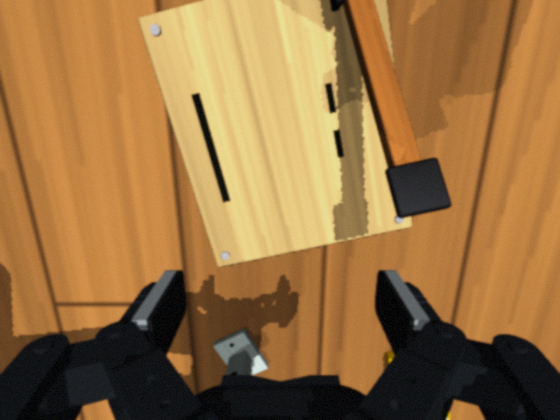

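The scene view shows the shelf at about (308,242), its stop arm raised with the pad near (290,218), and the bracket at (195,217). In the side view the bracket is at (327,297). The wrist view shows the short slots at (331,98) and (339,143), the board corners at (218,265) and (411,226), and the pad at (418,187).

```bash
cat > h.py <<'E'
import numpy as np,cv2
def ray(im,uv,z):
    K,E=im["K"],im["extrinsics"];R,t=E[:3,:3],E[:3,3]
    c=-R.T@t; d=R.T@np.linalg.solve(K,[uv[0],uv[1],1]); return c+d*(z-c[2])/d[2]
def proj(im,p):
    q=im["K"]@(im["extrinsics"]@np.append(p,1))[:3]; return q[:2]/q[2]
E
python3 - <<'E'
import pickle;from h import *
d=pickle.load(open("im0.pkl","rb"));w=d["wrist"];p=w["pixels"].astype(int)
g=((p.max(2)<45)*255).astype('uint8')
n,l,s,c=cv2.connectedComponentsWithStats(g)
P={}
for i in range(1,n):
    if s[i,4]>60 and s[i,1]<280:
        r=cv2.minAreaRect(np.argwhere(l==i)[:,::-1].astype(np.float32))
        print(s[i],c[i],r,ray(w,c[i],.012).round(4))
for u in((218,265),(411,226),(140,18)): print(ray(w,u,.012).round(4))
for nme,(x,y),sz in(("scene",(195,215),40),("side",(327,293),40)):
    cr=d[nme]["pixels"][y-sz*3//4:y+sz*3//4,x-sz:x+sz,::-1]
    cv2.imwrite(f"pics/b_{nme}.png",cv2.resize(cr,None,fx=5,fy=5,interpolation=cv2.INTER_CUBIC))
a=cv2.imread("pics/b_scene.png");b=cv2.imread("pics/b_side.png");cv2.imwrite("pics/b.png",np.hstack([a,b]))
E
```

```text
[330   0  53 132 506] [356.5256917   51.43280632] ((358.6999816894531, 64.5999984741211), (140.72134399414062, 15.495159149169922), 71.56504821777344) [0.6253 0.1258 0.012 ]
[327  85   8  26  97] [330.16494845  97.43298969] ((330.171142578125, 97.46978759765625), (25.66230010986328, 3.649491548538208), 79.99201965332031) [0.601  0.0822 0.012 ]
[193  95  35 105 526] [210.01711027 145.72053232] ((210.557373046875, 147.1311492919922), (108.80584716796875, 5.113590717315674), 73.49563598632812) [0.4727 0.0325 0.012 ]
[335 131   8  25  97] [338.45360825 143.21649485] ((338.4161071777344, 143.19126892089844), (24.50373077392578, 3.8812057971954346), 79.99201965332031) [0.6122 0.0351 0.012 ]
[ 387  157   63   60 1301] [414.96387394 179.37279016] ((416.1514892578125, 182.19296264648438), (63.19176483154297, 52.75642395019531), 75.0685806274414) [ 0.7002 -0.0049  0.012 ]
[    0   271   560   149 38766] [278.92054893 374.80005675] ((279.5, 345.0), (148.0, 559.0), 90.0) [ 0.5473 -0.281   0.012 ]
[ 0.473 -0.112  0.012]
[ 0.7027 -0.0609  0.012 ]
[0.4128 0.1554 0.012 ]
```

View pics/b.png

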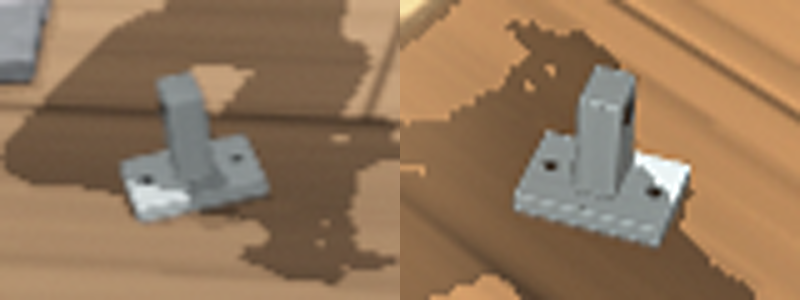

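The crop shows the bracket's screw holes clearly. They sit at about (184,220) and (202,216) in the scene view, and at (316.5,295.5) and (337.5,301) in the side view.

Run:
```python
import pickle;from h import *
d=pickle.load(open("im0.pkl","rb"));s,v,w=d["scene"],d["side"],d["wrist"]
a=[ray(s,(184,220.4),.01),ray(s,(202,216.2),.01)];b=[ray(v,(316.6,295.4),.01),ray(v,(337.6,300.8),.01)]
# lug top corners (scene crop left, side crop right)
lt=[ray(s,(x/5+154.6,y/5+184.6),.062) for x,y in((160,83),(163,74),(190,73),(205,108))]
for A in(a,b):print(np.round(A,4).tolist(),np.linalg.norm(A[0]-A[1]),np.mean(A,0).round(4))
for im,(x,y) in((s,(184/5+154.6,88/5+184.6)),(v,((608-400)/5+286.6,86/5+262.6))): print("lug top",ray(im,(x,y),.062).round(4))
for im,u in((s,(279.5+11,218)),(w,(418,187))): print("pad",ray(im,u,.1366).round(4))
seat=np.array([.6066,.0587]);th=np.radians(12.8);ux=np.array([np.cos(th),np.sin(th)]);uy=np.array([-ux[1],ux[0]])
print("pad up",seat+.035*ux-.0486*uy,"down",seat+.035*ux-.082*uy)
```

```text
[[0.5053, -0.274, 0.01], [0.4823, -0.2317, 0.01]] 0.048133931879965626 [ 0.4938 -0.2529  0.01  ]
[[0.4867, -0.2299, 0.01], [0.5091, -0.2729, 0.01]] 0.04857125826376405 [ 0.4979 -0.2514  0.01  ]
lug top [ 0.4962 -0.2499  0.062 ]
lug top [ 0.4969 -0.2529  0.062 ]
pad [0.6555 0.0182 0.1366]
pad [0.6511 0.018  0.1366]
pad up [0.65149748 0.01906194] down [ 0.6588972  -0.01350805]
```

The rows are not in the units I measure in: shifts go in shares of 50 mm and turns go in shares of 180 degrees. I convert before sending: 0.034 m is 0.68, 0.03 m is 0.6.

```bash
echo '{"x":[0.08, 0.08, 0.08, 0, 0, 0], "y":[0.68, 0.68, 0.68, 0, 0, 0], "z":[0, 0, 0.4, 0.6, 0.4, 0.2], "turn":[0, 0, 0, 0, 0, 0], "finger_gap":[0, 0, 0, 0, 0, 0]}' > m.json && python3 nudge.py m.json 40; echo '{"x":[-0.06, -0.08, -0.08, -0.08, -0.08], "y":[0.02, 0.02, 0.02, 0.02, 0.02], "z":[0.24, 0.28, 0.28, 0.28, 0.28], "turn":[0, 0, 0, 0, 0], "finger_gap":[0, 0, 0, 0, 0]}' > m.json && python3 nudge.py m.json
```

```text
time_s: 0.75
position: [0.6513, 0.0122, 0.1598]
tool_rot: [[-0.0, 1.0, -0.004], [1.0, 0.0, 0.001], [0.001, -0.004, -1.0]]
ft_force: [0.1, 0.5, 0.7]
grip_width: 0.0004
gripper_force: 0.0
time_s: 1.25
position: [0.657, -0.0074, 0.0933]
tool_rot: [[0.0, 1.0, -0.0], [1.0, -0.0, 0.0], [0.0, -0.0, -1.0]]
ft_force: [1.0, -0.5, 0.0]
grip_width: -0.0003
gripper_force: 0.0
```

In the tool's units: 0.012 m is 0.24, 0.01 m is 0.2.

```bash
echo '{"x":[-0.04, -0.04, 0, 0, 0, 0], "y":[0, 0, 0, 0, 0, 0], "z":[0.24, 0.2, 0.16, 0.08, 0.04, 0], "turn":[0, 0, 0, 0, 0, 0], "finger_gap":[0, 0, 0, 0, 0, 0]}' > m.json && python3 nudge.py m.json
python3 - <<'E'
from rig import env, vision, probe_bus
import cv2,pickle
im={n:vision.get_image(n) for n in("scene","side")};pickle.dump(im,open("im1.pkl","wb"))
import numpy as np
a=im["scene"]["pixels"][150:300,200:400];b=im["side"]["pixels"][130:280,170:370]
cv2.imwrite("pics/p1.png",cv2.resize(np.hstack([a,b])[:,:,::-1],None,fx=2,fy=2))
E
```

```text
time_s: 1.85
position: [0.6571, -0.0108, 0.0584]
tool_rot: [[-0.0, 1.0, 0.0], [1.0, 0.0, 0.0], [0.0, 0.0, -1.0]]
ft_force: [0.6, 0.4, 0.3]
grip_width: -0.0
gripper_force: 0.0
```

View pics/p1.png

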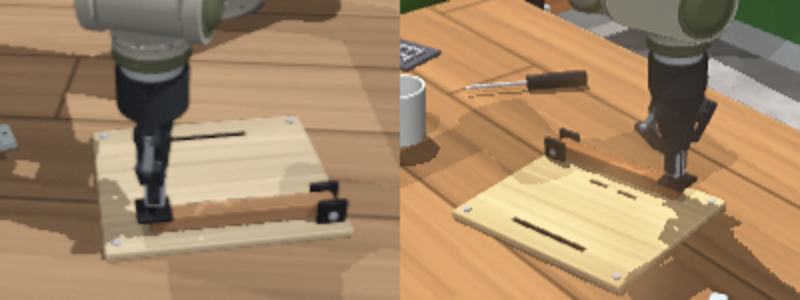

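The stop arm is down level across the board. Next I lift off, and then go above the bracket.

In the tool's units: -0.04 m is -0.8, -0.03 m is -0.6.

```bash
echo '{"x":[0, 0, 0, 0, 0, 0], "y":[0, 0, 0, 0, 0, 0], "z":[-0.2, -0.6, -0.8, -0.8, 0, 0], "turn":[0, 0, 0, 0, 0, 0], "finger_gap":[0, 0, 0, 0, 0, 0]}' > m.json && python3 nudge.py m.json; echo '{"x":[-0.68, -0.68, -0.68, -0.68, -0.68, -0.68, -0.74], "y":[-0.46, -0.46, -0.46, -0.46, -0.46, -0.46, -0.46], "z":[0, 0, 0, 0, 0, 0, 0], "turn":[0, 0, 0, 0, 0, 0, 0], "finger_gap":[0.05, 0.05, 0.05, 0.05, 0.05, 0.05, 0.05]}' > m.json && python3 nudge.py m.json;echo '{"x":[0, 0, 0, 0, 0, 0, 0, 0, 0], "y":[0, 0, 0, 0, 0, 0, 0, 0, 0], "z":[0, 0, 0, 0, 0, 0, 0, 0, 0], "turn":[0.0444, 0.0444, 0.0444, 0.0444, 0.0444, 0.0444, 0.0444, 0.0333, 0], "finger_gap":[0.05, 0.05, 0.05, 0.05, 0.05, 0.05, 0.05, 0.05, 0.05]}' > m.json && python3 nudge.py m.json
python3 - <<'E'
from rig import env, vision, probe_bus
from h import *
import pickle
im={n:vision.get_image(n) for n in("scene","side","wrist")};pickle.dump(im,open("im2.pkl","wb"))
a=im["side"]["pixels"][230:340,260:400];a=cv2.resize(a,None,fx=2,fy=2)
a=cv2.copyMakeBorder(a,0,200,0,0,cv2.BORDER_CONSTANT)
cv2.imwrite("pics/p2.png",np.hstack([im["wrist"]["pixels"],a[:420,:240]])[:,:,::-1])
print(probe_bus.observe()["position"])
E
```

```text
time_s: 2.55
position: [0.6571, -0.011, 0.1799]
tool_rot: [[-0.0, 1.0, 0.003], [1.0, 0.0, -0.001], [-0.001, 0.003, -1.0]]
ft_force: [0.2, 1.0, -0.7]
grip_width: 0.0001
gripper_force: 0.0
time_s: 3.25
position: [0.4944, -0.2526, 0.1773]
tool_rot: [[-0.0, 1.0, -0.002], [1.0, 0.0, 0.002], [0.002, -0.002, -1.0]]
ft_force: [0.8, -0.6, -0.1]
grip_width: 0.0501
gripper_force: 0.0
time_s: 4.15
position: [0.4956, -0.2516, 0.1773]
tool_rot: [[0.883, 0.469, -0.002], [0.469, -0.883, 0.001], [-0.001, -0.002, -1.0]]
ft_force: [-1.0, -0.8, -0.1]
grip_width: 0.0502
gripper_force: 0.0
[ 0.49579098 -0.25182091  0.17780562]
```

View pics/p2.png

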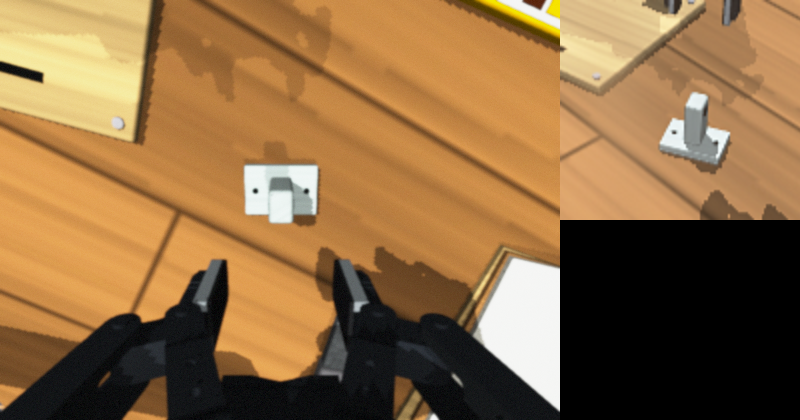

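The wrist view shows the bracket square to the jaws: the holes are at (255,191) and (306,191), and the lug is centred at column 281.

```bash
python3 - <<'E'
import pickle;from h import *
d=pickle.load(open("im2.pkl","rb"));w=d["wrist"]
a,b=ray(w,(255,191),.01),ray(w,(306,191),.01);print(a,b,(a+b)/2,np.degrees(np.arctan2(*(b-a)[1::-1])))
print(ray(w,(281,207),.062))
E
echo '{"x":[0, 0, 0], "y":[0, 0, 0], "z":[0.8, 0.6, 0.4], "turn":[0, 0, 0], "finger_gap":[0.05, 0.05, 0.05]}' > m.json && python3 nudge.py m.json
```

```text
[ 0.48293151 -0.2322122   0.01      ] [ 0.50557022 -0.27446113  0.01      ] [ 0.49425087 -0.25333666  0.01      ] -61.81577287455751
[ 0.49524568 -0.25326593  0.062     ]
time_s: 4.6
position: [0.4952, -0.2514, 0.0861]
tool_rot: [[0.882, 0.471, -0.002], [0.471, -0.882, 0.002], [-0.001, -0.003, -1.0]]
ft_force: [-0.6, 0.0, 0.7]
grip_width: 0.0498
gripper_force: 0.0
```

In the tool's units: 0.02 m is 0.4, 0.008 m is 0.16.

```bash
echo '{"x":[0, 0, 0, 0, 0, 0, 0, 0], "y":[0.02, 0, 0, 0, 0, 0, 0, 0], "z":[0.4, 0.4, 0.16, 0, 0, 0, 0, 0], "turn":[0, 0, 0, 0, 0, 0, 0, 0], "finger_gap":[0.05, 0.05, 0.05, 0.05, 0.01, 0.01, 0.01, 0.01]}' > m.json && python3 nudge.py m.json 60;  echo '{"x":[0, 0, 0, 0, 0, 0], "y":[0, 0, 0, 0, 0, 0], "z":[-0.2, -0.8, -0.8, 0, 0, 0], "turn":[0, 0, 0, 0.0444, 0.0406, 0], "finger_gap":[0.01, 0.01, 0.01, 0.01, 0.01, 0.01]}' > m.json && python3 nudge.py m.json
python3 - <<'E'
from rig import env, vision, probe_bus
from h import *
import pickle
d={n:vision.get_image(n) for n in("scene","side","wrist")};pickle.dump(d,open("im3.pkl","wb"))
o=probe_bus.observe();p,R=o["position"],o["tool_rot"];print(p)
seat=np.array([.6066,.0587]);th=np.radians(12.8);ux=np.array([np.cos(th),np.sin(th)])
g=seat-.012*ux; print("target",g,"tool delta",R.T@np.array([*(g-p[:2]),0]), R[:,0], ux)
a=d["side"]["pixels"][200:340,220:400];a=cv2.resize(a,(360,280));b=cv2.resize(d["wrist"]["pixels"],(420,280),interpolation=cv2.INTER_AREA)
cv2.imwrite("pics/p3.png",np.hstack([b,a])[:,:,::-1])
E
```

```text
time_s: 5.4
position: [0.497, -0.2533, 0.0415]
tool_rot: [[0.883, 0.47, 0.002], [0.47, -0.883, -0.001], [0.001, 0.002, -1.0]]
ft_force: [0.1, -0.3, 7.0]
grip_width: 0.0191
gripper_force: 59.9
time_s: 6.0
position: [0.4963, -0.2527, 0.1309]
tool_rot: [[0.976, 0.219, 0.0], [0.219, -0.976, -0.0], [0.0, 0.0, -1.0]]
ft_force: [0.3, 0.4, -2.5]
grip_width: 0.0191
gripper_force: 59.1
[ 0.49631998 -0.25276236  0.13030836]
target [0.59489821 0.05604142] tool delta [ 1.64925086e-01 -2.79064780e-01  5.90756690e-05] [ 9.74845580e-01  2.22881146e-01 -3.00135068e-04] [0.97514935 0.2215485 ]
```

View pics/p3.png

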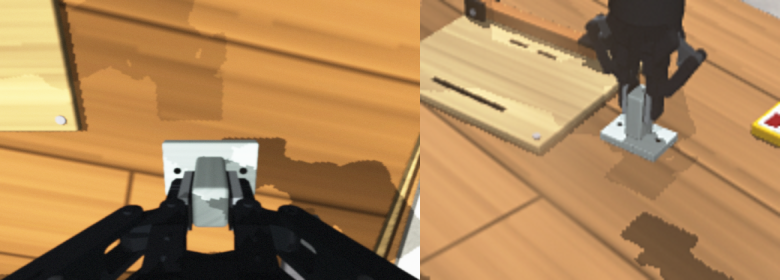

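```bash
python3 - <<'E'
import pickle;from h import *
from rig import env, vision, probe_bus
d=pickle.load(open("im3.pkl","rb"));w=d["wrist"];o=probe_bus.observe();p,R=o["position"],o["tool_rot"]
g=w["pixels"].astype(int);m=((g.min(2)>120)&(g.max(2)-g.min(2)<30)).astype('uint8')[180:300,200:360]
ys,xs=np.nonzero(m);
top=[(x,np.nonzero(m[:,x])[0].min()) for x in range(20,140) if m[:,x].any()]
top=np.array(top);k=np.polyfit(top[:,0],top[:,1],1);print("top edge fit",k,"x range",top[0]+[200,180],top[-1]+[200,180])
for u in((217,189),(343,188),(236,228),(324,228)): print(u,(R.T@(ray(w,u,p[2]-.0305)-p)).round(4))
E
echo '{"x":[0.4, 0.4, 0.4, 0.4, 0.4, 0.4, 0.4, 0.4, 0.06, 0], "y":[-0.68, -0.68, -0.68, -0.68, -0.68, -0.68, -0.68, -0.68, -0.16, 0], "z":[0, 0, 0, 0, 0, 0, 0, 0, 0, 0.4], "turn":[0, 0, 0, 0, 0, 0, 0, 0, 0, 0], "finger_gap":[0.01, 0.01, 0.01, 0.01, 0.01, 0.01, 0.01, 0.01, 0.01, 0.01]}' > m.json && python3 nudge.py m.json
echo '{"x":[0, 0, 0], "y":[0, 0, 0], "z":[0.4, 0, 0], "turn":[0, 0, 0], "finger_gap":[0.01, 0.01, 0.01]}' > m.json && python3 nudge.py m.json
python3 - <<'E'
from rig import env, vision, probe_bus
from h import *
import pickle
d={n:vision.get_image(n) for n in("scene","side","wrist")};pickle.dump(d,open("im4.pkl","wb"))
cv2.imwrite("pics/p4.png",np.hstack([d["wrist"]["pixels"][:400],d["side"]["pixels"][100:300,170:410].repeat(2,0)[:, :]])[:,:,::-1] )
E
```

```text
top edge fit [4.92395305e-03 3.24918791e+01] x range [220 212] [339 213]
(217, 189) [ 0.036  -0.0313  0.0305]
(343, 188) [0.0365 0.0327 0.0305]
(236, 228) [ 0.0147 -0.0225  0.0305]
(324, 228) [0.0147 0.024  0.0305]
time_s: 7.15
position: [0.5951, 0.0576, 0.112]
tool_rot: [[0.974, 0.224, 0.005], [0.224, -0.974, -0.0], [0.004, 0.001, -1.0]]
ft_force: [0.2, -0.3, -2.2]
grip_width: 0.0194
gripper_force: 59.4
time_s: 7.45
position: [0.594, 0.0556, 0.0906]
tool_rot: [[0.975, 0.22, -0.0], [0.22, -0.975, -0.0], [-0.0, -0.0, -1.0]]
ft_force: [-0.6, 0.1, -1.9]
grip_width: 0.0196
gripper_force: 59.3
```

View pics/p4.png

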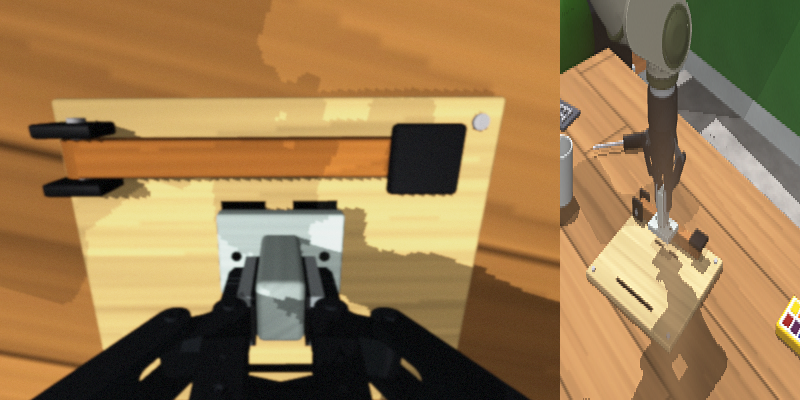

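The arm is down and the bracket hangs over the board, just short of the stop, with its front edge at row 212 and the holes at (236,256) and (324,256). The dark slots peek out ahead at row 205.

Run:
```python
import pickle;from h import *
from rig import env, vision, probe_bus
d=pickle.load(open("im4.pkl","rb"));w=d["wrist"];o=probe_bus.observe();p,R=o["position"],o["tool_rot"]
T=lambda u,z:(R.T@(ray(w,u,z)-p)).round(4)
print(p)
for u in((217.5,212),(344,212),(236,256),(324,256)): print(u,T(u,p[2]-.0305))
# stop: bar near top edge row ~180, z=.035; pad corners z=.043
print("bar near top edge",T((120,178.5),.035),T((385,179),.035))
for u in((391,124),(465,124),(386,192),(458,194)): print("pad",T(u,.043))
seat=np.array([.6066,.0587]);print("seat",R.T@np.array([*(seat-p[:2]),0]))
# outer slot ends at row 206
for u in((222,202),(265,202),(293,202),(337,202)): print("slot",T(u,.012))
```

```text
[0.59440696 0.05576734 0.09144433]
(217.5, 212) [ 0.0237 -0.0317  0.0305]
(344, 212) [0.0237 0.0341 0.0306]
(236, 256) [-0.0015 -0.0231  0.0305]
(324, 256) [-0.0015  0.0248  0.0305]
bar near top edge [ 0.0356 -0.0926  0.0564] [0.0353 0.0622 0.0565]
pad [0.067  0.0598 0.0486]
pad [0.067  0.0992 0.0486]
pad [0.0296 0.0609 0.0485]
pad [0.0284 0.1018 0.0486]
seat [ 1.25394625e-02 -1.79245645e-04  2.18078800e-05]
slot [ 0.0143 -0.0381  0.0794]
slot [ 0.0143 -0.0092  0.0795]
slot [0.0143 0.0095 0.0795]
slot [0.0143 0.039  0.0795]
```

In the tool's units: 0.02 m is 0.4, 0.012 m is 0.24.

```bash
echo '{"x":[0, 0, 0, 0], "y":[0, 0, 0, 0], "z":[0.4, 0.24, 0, 0], "turn":[0, 0, 0, 0], "finger_gap":[0.01, 0.01, 0.01, 0.01]}' > m.json && python3 nudge.py m.json; for i in 1 2 ; do echo '{"x":[0, 0], "y":[0, 0], "z":[0.04, 0], "turn":[0, 0], "finger_gap":[0.01, 0.01]}' > m.json && python3 nudge.py m.json | grep -E "pos|ft"; done
```

```text
time_s: 8.0
position: [0.5941, 0.056, 0.0587]
tool_rot: [[0.976, 0.22, 0.0], [0.22, -0.976, -0.0], [0.0, 0.0, -1.0]]
ft_force: [-0.1, -0.3, -1.5]
grip_width: 0.0195
gripper_force: 59.4
position: [0.5941, 0.0561, 0.0567]
ft_force: [-0.1, -0.4, -1.8]
position: [0.5939, 0.0561, 0.0543]
ft_force: [0.4, 0.3, -1.8]
```

In the tool's units: 0.001 m is 0.02.

```bash
for i in 1 2; do echo '{"x":[0, 0], "y":[0, 0], "z":[0.02, 0], "turn":[0, 0], "finger_gap":[0.01, 0.01]}' > m.json && python3 nudge.py m.json | grep -E "pos|ft"; done
```

```text
position: [0.594, 0.0561, 0.0535]
ft_force: [-0.0, -0.4, 0.0]
position: [0.594, 0.0561, 0.0534]
ft_force: [-3.7, 0.7, 7.7]
```

In the tool's units: 0.004 m is 0.08, -0.0006 m is -0.012.

```bash
echo '{"x":[0.08, 0.08, 0], "y":[0, 0, 0], "z":[-0.012, 0, 0], "turn":[0, 0, 0], "finger_gap":[0.01, 0.01, 0.01]}' > m.json && python3 nudge.py m.json | grep -E "pos|ft"; for i in 1 2 3; do echo '{"x":[0.02, 0], "y":[0, 0], "z":[0, 0], "turn":[0, 0], "finger_gap":[0.01, 0.01]}' > m.json && python3 nudge.py m.json | grep -E "pos|ft"; done
```

```text
position: [0.6025, 0.0579, 0.0534]
ft_force: [-0.8, 0.6, 4.8]
position: [0.603, 0.058, 0.0535]
ft_force: [-2.4, -0.7, 6.9]
position: [0.6039, 0.0582, 0.0534]
ft_force: [-4.3, -0.3, 6.2]
position: [0.6049, 0.0585, 0.0535]
ft_force: [-3.2, -0.7, 6.5]
```

In the tool's units: -0.0004 m is -0.008.

```bash
echo '{"x":[0, 0], "y":[0, 0], "z":[-0.008, 0], "turn":[0, 0], "finger_gap":[0.01, 0.01]}' > m.json && python3 nudge.py m.json | grep -E "pos|ft"; for i in 1 2 3 ; do echo '{"x":[0.014, 0], "y":[0, 0], "z":[0, 0], "turn":[0, 0], "finger_gap":[0.01, 0.01]}' > m.json && python3 nudge.py m.json | grep -E "pos|ft"; done
```

```text
position: [0.6049, 0.0584, 0.0535]
ft_force: [-0.9, -1.0, 4.1]
position: [0.6054, 0.0587, 0.0535]
ft_force: [-3.6, -0.7, 6.0]
position: [0.6061, 0.0588, 0.0535]
ft_force: [-2.6, 0.3, 4.3]
position: [0.6067, 0.059, 0.0535]
ft_force: [-2.6, -1.3, 5.2]
```

In the tool's units: 0.0005 m is 0.01.

```bash
for i in 1 2 3 ; do echo '{"x":[0.01, 0], "y":[0, 0], "z":[0, 0], "turn":[0, 0], "finger_gap":[0.01, 0.01]}' > m.json && python3 nudge.py m.json | grep -E "pos|ft"; done
```

```text
position: [0.6072, 0.0591, 0.0535]
ft_force: [-3.2, -1.1, 4.7]
position: [0.6077, 0.0592, 0.0535]
ft_force: [-1.9, -0.8, 5.5]
position: [0.6079, 0.0593, 0.0535]
ft_force: [-4.5, -1.4, 6.1]
```

In the tool's units: 0.0004 m is 0.008.

```bash
for i in 1 2 3; do echo '{"x":[0.008, 0], "y":[0, 0], "z":[0, 0], "turn":[0, 0], "finger_gap":[0.01, 0.01]}' > m.json && python3 nudge.py m.json | grep -E "pos|ft"; done
```

```text
position: [0.608, 0.0593, 0.0535]
ft_force: [-5.7, -1.8, 6.9]
position: [0.6081, 0.0593, 0.0535]
ft_force: [-6.5, -2.0, 9.0]
position: [0.6082, 0.0593, 0.0536]
ft_force: [-8.2, -3.0, 9.2]
```

In the tool's units: 0.0005 m is 0.01.

```bash
for i in 1 2 3; do echo '{"x":[0.01, 0, 0], "y":[0, 0, 0], "z":[0, 0, 0], "turn":[0, 0, 0], "finger_gap":[0.01, 0.01, 0.01]}' > m.json && python3 nudge.py m.json | grep -E "pos|ft"; done
python3 - <<'E'
from rig import env, vision, probe_bus
from h import *
d={n:vision.get_image(n) for n in("side","wrist")}
cv2.imwrite("pics/p5.png",np.hstack([d["wrist"]["pixels"][:400],cv2.resize(d["side"]["pixels"][150:250,210:330],(240,400))[:, :]])[:,:,::-1])
F=[]
for i in range(6):
    vision.get_image("side");F.append(probe_bus.observe()["ft_force"])
print(np.mean(F,0),np.std(F,0),probe_bus.observe()["tool_rot"].round(3).tolist())
E
```

```text
position: [0.6082, 0.0593, 0.0536]
ft_force: [-10.0, -3.9, 11.2]
position: [0.6084, 0.0594, 0.0536]
ft_force: [-12.2, -3.4, 13.1]
position: [0.6084, 0.0594, 0.0536]
ft_force: [-14.4, -4.1, 14.4]
[-14.03008014  -4.25691853  14.26584947] [0.5405023  0.40134185 0.57240347] [[0.975, 0.22, -0.006], [0.22, -0.975, -0.001], [-0.006, -0.0, -1.0]]
```

View pics/p5.png

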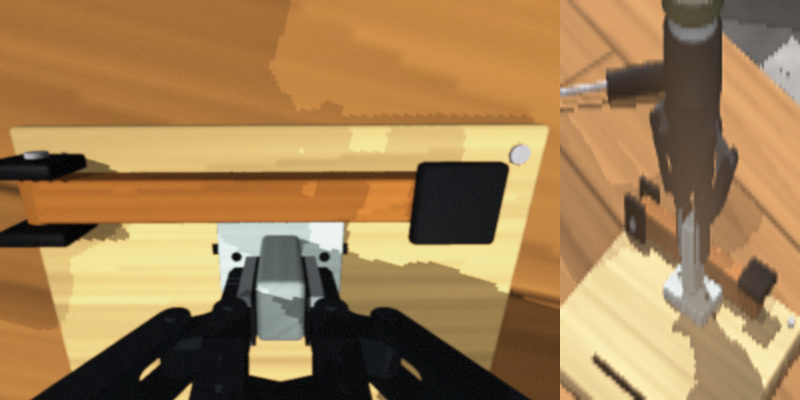

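The bracket is flush on the stop at row 222. The slot ends show evenly either side, at columns 214 and 347, and the total push is about 14.6 N including a few N of friction. I'll hand it in.

```bash
python3 -c "
from rig import env, vision, probe_bus
print(env.close_job())"
```

```text
the job is handed in; nothing more can be done
None
```

I handed the job in with the stop arm clicked down, the bracket on its seat and flush against the arm, still gripped and pushed with an estimated 10–12 N; no verdict came back.

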